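# Drive the worn pins out of a coupling flange on the indexing stand

### The arm

A 6-joint arm with a two-finger parallel gripper is mounted at the origin on the work surface; the furniture and walls round the work are solid. World frame = base frame: x ahead of the robot, y to its left, z up, the work surface at z = 0. Lengths are in m, angles in rad, forces in N, time in s.
With the tool pointing down it reaches from about 0.2 to 0.875 m from the base axis. Payload 3.4 kg.
Tool frame: the origin (TCP) lies between the finger pads; the fingertips stand 25 mm ahead of it and the grasp point (between the pads) lies 6 mm ahead of it (r.nose_length is the z of the fingertips in the tool frame, in m); z points along the fingers, y is the line along which they close (so a half turn about z gives the same grasp; the last joint's range is limited). The gripper opens to 94 mm and grips with 3 to 60 N. Pads are 16 mm wide; open, the fingers measure 119 mm over their backs; the gripper's body (75 mm by 177 mm) begins 78 mm behind the grasp point.
Start: joints at [-1.282, 0.276, 1.505, -0, 1.361, -0.121], TCP at [0.229, -0.527, 0.23] pointing down, gripper open.
Joint ranges: [-2.89, 2.89], [-0.75, 2.08], [0.22, 2.7], [-1.18, 4.32], [0.11, 2.71], [-2.7, 2.7]. Speed limits (rad/s): [2.57, 2.57, 3.14, 3.14, 3.14, 3.14].

### API

Orientations are given as a unit quaternion [w, x, y, z].
In Python, from plant import r, gripper_to, inverse_kinematics, vision, models, telemetry gives the robot as it stands. Calls block until the motion is done:
- r.move_to(position, orientation): joint-space move of the TCP to a pose.
- r.move_l(position, rot=None, vel=0.15, guard=None): straight line of the TCP; rot=None keeps the orientation; vel is the mean speed in m/s. With guard (N) it stops when the force on the tool has changed by that much, and returns True; else False.
- r.movej(angles): joint-space move.
- gripper_to(opening, f_grip=None): finger opening in m; f_grip is the grip in N (None keeps the last); returns when the fingers have stopped.
- r.hold(seconds).
- inverse_kinematics(position, orientation): joint angles nearest the present ones, or None.
- vision.snapshot(name): name is "side" or "top"; returns the picture (384x512x3 uint8, red, green, blue); there is no depth.
- vision.get_calibration(name): a dict with "fx", "fy", "cx", "cy" (pixels), "D" ([k1, k2, p1, p2, k3] as OpenCV has them; the pictures are not rectified), "position" and "orientation" of the camera in the world. Camera axes: x right, y down, z forward; pixel columns grow to the right and rows downward; lengths in m; the calibration is good to about 2 mm. A picture is of the moment at which its call begins. get_calibration takes no time and is no camera call.
A pose or a line that the arm cannot do raises r.PlanningError and nothing moves.
- r.sign_off(): hands the job in; it is judged then, once.
Trained networks look in the newest picture that a camera, given by its name, has taken for a name from the list of things; names that differ only in an ending like _2 or _b are one class to them, and where a whole thing is asked for, a point or a joint stands for the part that bears it (a point fixed in the world has none). Each returns a list of dicts, best first, with "score" (0 to 1); they miss things now and then, are a little off and sometimes report something else, mostly with a low value. They report only what shows in the picture. A call takes as long as a camera call.
- models.boxes_of(thing, camera): "at" ([x, y, z] in m, in world coordinates, good to about 4 mm: the middle of the surface that is visible of it).
- models.regions_of(thing, camera): "pixels" (384x512 bool, what is visible of it).
- models.mark_of(thing, camera): "at" ([x, y, z] in m, in world coordinates, good to about 4 mm: a listed point, or the origin of a listed thing).
Readings, each from a call of its own:
- telemetry.current_t(): time.
- telemetry.current_joints(): joint angles.
- telemetry.current_dq(): joint speeds.
- telemetry.current_joint_efforts(): joint torques, N m.
- telemetry.current_ee_pos(): TCP position.
- telemetry.current_tool_rot(): TCP orientation.
- telemetry.current_wrist_force(): force on the tool from outside, world axes, zero at the start.
- telemetry.current_torque(): the same for the moment, N m.
- telemetry.current_opening(): finger opening in m.
- telemetry.current_finger_force(): force on a finger pad.
Only numpy, scipy, OpenCV 4.12 (cv2) and the standard library are available. Lean on these libraries where they do the work, as an engineer would, in place of code of your own. Each camera call takes 0.05 s, during which the arm holds its last target. There are 200 camera calls.

### The job

The coupling flange on the indexing stand still has a few worn pins in it. Slide the catch tray by its handle into the stand, up to its stop bar, so that it sits centred under the drop hole; then, one pin after the other, turn the lever until the pin stands over the drop hole and drive it down and out into the tray with the drift punch. When the last pin is out, stand the punch back in its hole in the wooden block, swing the lever back to its parking stop, and draw the tray, flat on the bench and with all the pins in it, wholly out of the stand; leave the other tools where they are.

Things in the scene. Friction and masses are not known exactly. Their poses are not given: they have to be found in the camera images.
- stand: Indexing stand, fixed: steel anvil plate 150 x 150 mm, 8 thick, upper side 113 above the bench, on two side walls and a back wall; the bay under it (126 wide, 105 high, 140 deep) opens only to the stand's -y. A 20 mm high stop bar across the bay meets the tray's end when the tray's middle is 6 mm past the drop hole. Origin on the bench under the axis; z up.
- drop_hole (a point): Centre of the anvil's only hole (26 mm wide), on the anvil's upper side; axes as the stand's. It lies 50 mm from the turning axis towards the stand's -y, 25 mm in from the open edge of the bay.
- stand_axis (a point): The vertical turning axis at the flange's top face, 174 mm above the bench; axes as the stand's. The dark steel coupling flange (134 mm dia., 45 thick, centre nut 20 high on top) turns 16 mm above the anvil. It has eight 15 mm through-holes, 45 degrees apart on a 50 mm radius, some with a pin in, the rest empty.
- index_lever (a joint): Angle of the flange and of the lever fixed to it, rad, 0 to 2.65, growing anticlockwise from above; 0 is the parking stop, lever 45 degrees clockwise of the stand's +x. No notches: it stays where it is left (about 0.25 N m of friction).
- lever_knob (a point): Middle of the lever's upright black round grip, 20 mm dia. x 46 high, 205 mm above the bench, 118 mm from the turning axis; it moves on an arc about stand_axis.
- pin0_mid (a point): Centre of a bright steel pin, 14 mm dia. x 60, z along it. It stands in a flange hole, 3 proud on top, 12 below (4 mm above the anvil), and turns with the flange. A sprung shoe low in the hole holds it against 8 to 15 N; pushed until its top is 35 to 42 mm below the flange's face, it drops. It passes the anvil only over the drop hole (within 5 mm). None if already out.
- pin1_mid (a point): Centre of a bright steel pin, 14 mm dia. x 60, z along it. It stands in a flange hole, 3 proud on top, 12 below (4 mm above the anvil), and turns with the flange. A sprung shoe low in the hole holds it against 8 to 15 N; pushed until its top is 35 to 42 mm below the flange's face, it drops. It passes the anvil only over the drop hole (within 5 mm). None if already out.
- pin2_mid (a point): Centre of a bright steel pin, 14 mm dia. x 60, z along it. It stands in a flange hole, 3 proud on top, 12 below (4 mm above the anvil), and turns with the flange. A sprung shoe low in the hole holds it against 8 to 15 N; pushed until its top is 35 to 42 mm below the flange's face, it drops. It passes the anvil only over the drop hole (within 5 mm). None if already out.
- pin3_mid (a point): Centre of a bright steel pin, 14 mm dia. x 60, z along it. It stands in a flange hole, 3 proud on top, 12 below (4 mm above the anvil), and turns with the flange. A sprung shoe low in the hole holds it against 8 to 15 N; pushed until its top is 35 to 42 mm below the flange's face, it drops. It passes the anvil only over the drop hole (within 5 mm). None if already out.
- punch_grip (a point): Drift punch, 142 mm long, 0.22 kg: nose 9 mm dia. x 62, then an eight-sided body 18 across x 66, then a head 15 dia. x 14. This point: middle of the body, 95 mm above the tip; z from nose to head. It stands upright in its block, hung by the body's shoulder, this point 103 mm above the bench.
- punch_tip (a point): The flat tip of the punch's nose (8 mm above the bench while it stands in its block).
- block_hole (a point): Wooden punch block, fixed, 80 x 100 x 70 mm: mouth of the punch's hole (13 mm, through) in its upper face, 70 mm above the bench. Its smaller hole, 30 mm away, stays empty.
- tray_floor (a point): Catch tray: open steel box 92 (x) x 120 (y) x 50 mm high, walls 3, about 0.35 kg, with an inner floor that slopes 17 degrees down to the handle end, so that pins topple. This point is in the middle of its bottom, 4 mm above the bench (the sloping floor is 19 mm higher here); the handle is at its -y end.
- tray_handle (a point): Middle of the tray's flat upright handle, 12 mm thick (x), 46 long (y), 10 to 58 mm above the bench; 125 mm from tray_floor towards the tray's -y. This point is 36 mm above the bench.
- pliers: Bystander: red-handled pliers, 168 long, 59 across, 10 mm high; origin under its middle.
- spanner: Bystander: open-ended spanner, 142 long, 27 across, 5 mm high; origin under its middle.
- file: Bystander: short flat black file, 140 long, 28 across, 4 mm high; origin under its middle.

How it is judged:
By the outcome, as a careful person would: the job done as asked, in the order asked, and still so for the second after the job is handed in, with the robot touching nothing.
Of pin0, pin1, pin2, pin3 only 2 to 3 are there at a start; the rules pass over those that are not, and their reading is None.
At some moment in a run one of catch_tray may be knocked a few centimetres aside while the robot is not near it.
Once in a run the grip may slacken for a moment while it holds something.
It also fails if it takes over 210 s, if anything falls off the work surface, if the arm or the gripper's body presses on something with over 40 N, if the wrist force passes 120 N, or if a joint passes its speed limit or range.

## Working session

There is one attempt and no reset: what is moved stays moved. The work goes in short steps, each a Python script; the robot and the scene stay as the last script left them, time stands still between calls to the robot, and variables do not carry over. Pictures are saved under pics/ and viewed, at most 14 in all, crops included, and the job is handed in when it is done.

```bash
ls; mkdir -p pics
cat > a.py <<'E'
from plant import r, gripper_to, inverse_kinematics, vision, models, telemetry
import numpy as np, cv2
def snap(c,n):
    im=vision.snapshot(c); cv2.imwrite(f'pics/{n}.png',im[:,:,::-1]); return im
E
python3 - <<'E'
from a import *
np.set_printoptions(precision=4,suppress=True)
a=snap('top','top0');b=snap('side','side0')
for c in ['top','side']:
    print(c,vision.get_calibration(c))
    for n in ['stand','drop_hole','stand_axis','lever_knob','pin0_mid','punch_grip','punch_tip','block_hole','tray_floor','tray_handle','pliers','spanner','file']:
        print(n,[(np.round(d['at'],4),{k:v for k,v in d.items() if k!='at'}) for d in models.mark_of(n,c)[:5]])
print(telemetry.current_t())
cv2.imwrite('pics/both0.png',np.hstack([a,b])[:,:,::-1][:, :])
E
```

```text
pics
top {'fx': 405.0823967267764, 'fy': 405.0823967267764, 'cx': 246.12714463185713, 'cy': 192.86635293119141, 'D': array([-0.1333,  0.    ,  0.    ,  0.    ,  0.    ]), 'position': array([ 0.4008, -0.0423,  1.1099]), 'orientation': array([ 0.0375, -0.6988,  0.714 , -0.0214])}
stand [(array([0.4918, 0.035 , 0.0016]), {'score': 0.82})]
drop_hole [(array([ 0.4957, -0.0168,  0.1156]), {'score': 0.9})]
stand_axis [(array([0.4929, 0.0319, 0.1715]), {'score': 0.75})]
lever_knob [(array([ 0.5816, -0.0439,  0.2054]), {'score': 0.83})]
pin0_mid [(array([ 0.493 , -0.0158,  0.1431]), {'score': 0.44})]
punch_grip [(array([0.4081, 0.2451, 0.0995]), {'score': 0.65})]
punch_tip []
block_hole [(array([0.4   , 0.2488, 0.0672]), {'score': 0.96})]
tray_floor [(array([ 0.4864, -0.184 ,  0.004 ]), {'score': 0.81}), (array([0.4066, 0.2475, 0.1024]), {'score': 0.17})]
tray_handle [(array([ 0.5111, -0.3028,  0.0377]), {'score': 0.79}), (array([ 0.3477, -0.2158,  0.0016]), {'score': 0.22})]
pliers []
spanner [(array([ 0.3955, -0.3309,  0.0025]), {'score': 0.56})]
file [(array([ 0.5387,  0.2472, -0.0036]), {
[... 337 characters left out ...]
)}
stand [(array([ 0.4927,  0.0286, -0.0016]), {'score': 0.55})]
drop_hole [(array([ 0.4937, -0.0149,  0.1132]), {'score': 0.72}), (array([ 0.5858, -0.0413,  0.2046]), {'score': 0.68})]
stand_axis [(array([0.4913, 0.0337, 0.1724]), {'score': 0.77})]
lever_knob [(array([ 0.5837, -0.0424,  0.2061]), {'score': 0.75}), (array([ 0.3925, -0.3336, -0.0029]), {'score': 0.73})]
pin0_mid []
punch_grip []
punch_tip []
block_hole []
tray_floor [(array([ 0.4842, -0.1844,  0.0024]), {'score': 0.84})]
tray_handle [(array([ 0.5121, -0.3097,  0.0344]), {'score': 0.98})]
pliers []
spanner [(array([ 0.3924, -0.3301, -0.0001]), {'score': 0.64}), (array([ 0.5859, -0.045 ,  0.2037]), {'score': 0.19})]
file []
1.4
```

Run:
```python
import cv2
a=cv2.imread('pics/top0.png');cv2.imwrite('pics/top0b.png',cv2.resize(a,(800,600),interpolation=cv2.INTER_CUBIC))
```

```text
(no output)
```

View pics/top0b.png

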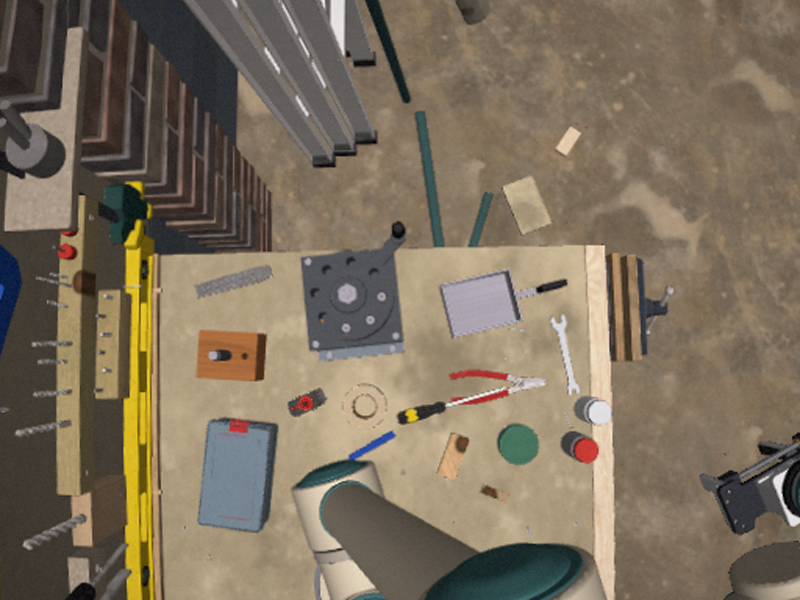

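View pics/side0.png

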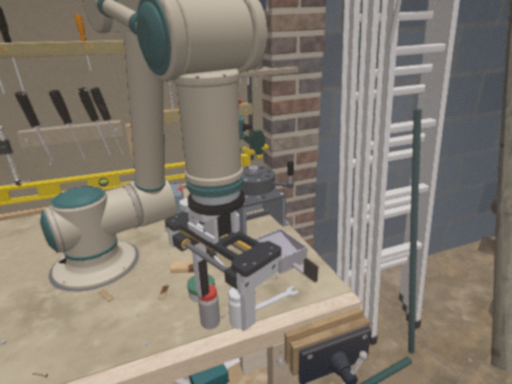

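The top view (scaled 800x600) shows the flange at (347,293), the knob at (398,230), the tray at (483,302) with its handle turned to the upper right, the block at (230,355) and pliers at (497,385). I'll zoom in on the flange for the pins.

```bash
python3 - <<'E'
import cv2, numpy as np
a=cv2.imread('pics/top0.png')
cv2.imwrite('pics/c0.png',np.hstack([cv2.resize(a[155:235,185:265],(560,560),interpolation=cv2.INTER_CUBIC)]))
E
python3 - <<'E'
from a import *
for i in range(4):
    print([(np.round(d['at'],4),d['score']) for d in models.mark_of(f'pin{i}_mid','top')[:6]],[(np.round(d['at'],4),d['score']) for d in models.boxes_of(f'pin{i}_mid','top')[:6]])
E
```

```text
[(array([ 0.493 , -0.0158,  0.1431]), 0.44)] []
[(array([0.4523, 0.0034, 0.1407]), 0.56)] []
[] [(array([0.4055, 0.2406, 0.1345]), 0.39), (array([0.5391, 0.2475, 0.0031]), 0.31)]
[] [(array([0.4071, 0.2413, 0.1293]), 0.69)]
```

View pics/c0.png

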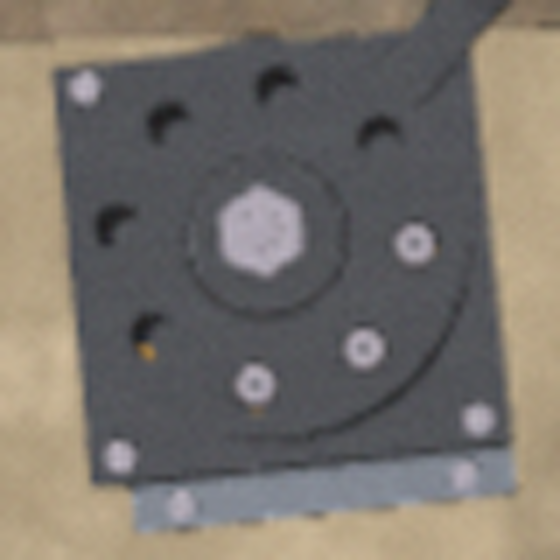

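The crop shows three pins, at (414,243), (364,348) and (256,384), and five empty holes. The nut is at (261,230). Next: the geometry by raycasting.

```bash
cat >> a.py <<'E'
from scipy.spatial.transform import Rotation as R
from scipy.optimize import least_squares
def ray(c,px):
    k=vision.get_calibration(c); K=np.array([[k['fx'],0,k['cx']],[0,k['fy'],k['cy']],[0,0,1]])
    p=cv2.undistortPoints(np.array(px,float).reshape(-1,1,2),K,np.array(k['D'])).reshape(-1,2)
    q=k['orientation']; M=R.from_quat([q[1],q[2],q[3],q[0]]).as_matrix()
    return np.array(k['position']),np.c_[p,np.ones(len(p))]@M.T
def cast(c,px,z):
    o,d=ray(c,px); return o+d*((z-o[2])/d[:,2])[:,None]
def proj(c,P):
    k=vision.get_calibration(c); K=np.array([[k['fx'],0,k['cx']],[0,k['fy'],k['cy']],[0,0,1]])
    q=k['orientation']; M=R.from_quat([q[1],q[2],q[3],q[0]]).as_matrix()
    return cv2.projectPoints((np.atleast_2d(P)-k['position'])@M,np.zeros(3),np.zeros(3),K,np.array(k['D']))[0].reshape(-1,2)
def marks(n,c): return [(np.round(d['at'],4),d['score']) for d in models.mark_of(n,c)[:3]]
E
python3 - <<'E'
from a import *
np.set_printoptions(precision=4,suppress=True)
cr=lambda L:[(185+(u+.5)/7-.5,155+(v+.5)/7-.5) for u,v in L]
nut=cast('top',cr([(261,230)]),.194)
pins=cast('top',cr([(414,243),(364,348),(256,384)]),.177)
bolts=cast('top',cr([(85,88),(120,457),(480,418)]),.117)
print('nut',nut,'pins',pins,'bolts',bolts)
d=bolts[0]-bolts[1]; print('yaw from bolts (x dir)',np.degrees(np.arctan2(d[1],d[0])), 'y dir',np.degrees(np.arctan2(*(bolts[1]-bolts[2])[[1,0]]))-90,'centre',(bolts[0]+bolts[2])/2)
f=lambda p:np.r_[[pins[i,j]-(p[:2]+.05*np.array([np.cos(p[2]-i*np.pi/4),np.sin(p[2]-i*np.pi/4)]))[j] for i in range(3) for j in range(2)],(nut[0,:2]-p[:2])]
s=least_squares(f,[.49,.033,-1.5]);print('centre',s.x[:2],'angle pin A',np.degrees(s.x[2]),'res',s.fun)
cov=models.regions_of('punch_grip','top'); 
for g in cov[:2]:
    ys,xs=np.nonzero(g['pixels']); print('punch',g['score'],len(xs),xs.min(),xs.max(),ys.min(),ys.max())
a=cv2.imread('pics/top0.png')
cv2.imwrite('pics/c1.png',np.hstack([cv2.resize(a[195:255,115:185],(420,360),interpolation=cv2.INTER_CUBIC),cv2.resize(a[165:225,280:370],(378,360),interpolation=cv2.INTER_CUBIC)*1]))
E
```

```text
nut [[0.4912 0.0328 0.194 ]] pins [[ 0.4874 -0.0164  0.177 ]
 [ 0.453   0.0008  0.177 ]
 [ 0.4419  0.0367  0.177 ]] bolts [[ 0.5509  0.1011  0.117 ]
 [ 0.4198  0.0901  0.117 ]
 [ 0.4309 -0.0366  0.117 ]]
yaw from bolts (x dir) 4.804080477218299 y dir 5.004092952788085 centre [0.4909 0.0323 0.117 ]
centre [0.4913 0.0331] angle pin A -94.55870660776647 res [ 0.      0.0004 -0.0003  0.0002  0.0004 -0.0004 -0.0001 -0.0002]
punch 0.54 92 134 148 224 231
punch 0.45 1298 125 170 210 243
```

View pics/c1.png

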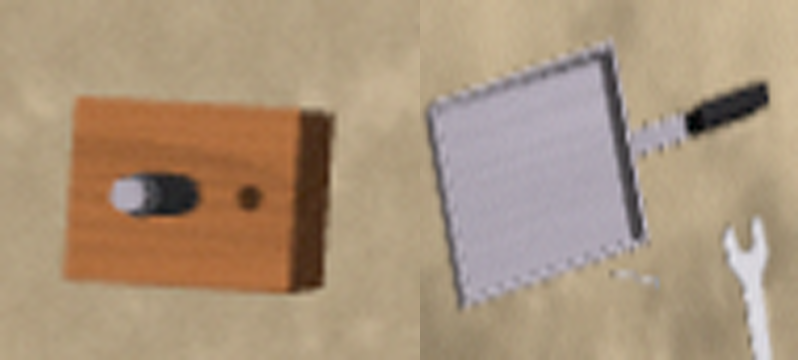

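The block's upper face spans (65..302, 97..290) in the left half, with the punch head at (130,194) and the small hole at (249,197). In the right half, the tray's rim corners are (430,103), (608,45), (645,243) and (462,305), and the black handle grip runs (690,122)-(768,92).

Run:
```python
from a import *
np.set_printoptions(precision=4,suppress=True)
L=lambda u,v:(115+(u+.5)/6-.5,195+(v+.5)/6-.5)
T=lambda u,v:(280+(u-420+.5)/4.2-.5,165+(v+.5)/6-.5)
print('head',cast('top',[L(130,194)],.15))
b=cast('top',[L(*p) for p in [(77,97),(302,108),(290,290),(65,278)]],.07); print('block',b,b.mean(0))
print('small',cast('top',[L(249,197)],.07))
d=b[0]+b[3]-b[1]-b[2];print('block y yaw',np.degrees(np.arctan2(-d[0],d[1])))
t=cast('top',[T(*p) for p in [(430,103),(608,45),(645,243),(462,305)]],.05);print('tray',t,t.mean(0))
d=t[0]+t[3]-t[1]-t[2];print('tray yaw',np.degrees(np.arctan2(-d[0],d[1])))
print('handle',cast('top',[T(690,122),T(768,92)],.058))
for i in range(2):
    snap('top','x');print(marks('punch_grip','top'),marks('block_hole','top'),marks('tray_handle','top'),marks('tray_floor','top'))
```

```text
head [[0.405  0.2446 0.15  ]]
block [[0.4479 0.2922 0.07  ]
 [0.4413 0.1923 0.07  ]
 [0.363  0.1982 0.07  ]
 [0.3693 0.2978 0.07  ]] [0.4054 0.2451 0.07  ]
small [[0.4033 0.2158 0.07  ]]
block y yaw -3.700161818271198
tray [[ 0.5168 -0.1139  0.05  ]
 [ 0.54   -0.2267  0.05  ]
 [ 0.4523 -0.2467  0.05  ]
 [ 0.4279 -0.1314  0.05  ]] [ 0.4842 -0.1797  0.05  ]
tray yaw 11.780249016638985
handle [[ 0.504  -0.2754  0.058 ]
 [ 0.5161 -0.3253  0.058 ]]
[(array([0.4071, 0.2467, 0.101 ]), 0.4)] [(array([0.4058, 0.2512, 0.0683]), 0.75)] [(array([ 0.5122, -0.3041,  0.0364]), 0.85), (array([ 0.4868, -0.1826,  0.0055]), 0.7)] [(array([ 0.488 , -0.1845,  0.0032]), 0.69)]
[(array([ 0.394 , -0.3268,  0.0052]), 0.65), (array([0.4057, 0.2479, 0.102 ]), 0.59)] [(array([0.4046, 0.2511, 0.0651]), 0.66)] [(array([ 0.5138, -0.3013,  0.0355]), 0.66)] [(array([ 0.4873, -0.1837,  0.003 ]), 0.71)]
```

```bash
cat >> a.py <<'E'
C=np.array([.4913,.0331]); YS=np.radians(4.9)
def S(x,y): # stand -> world xy
    return C+np.array([x*np.cos(YS)-y*np.sin(YS),x*np.sin(YS)+y*np.cos(YS)])
def down(yaw,pos):
    best=None
    for w in (yaw,yaw+np.pi,yaw-np.pi):
        y=np.array([np.cos(w),np.sin(w),0]);x=np.array([-y[1],y[0],0])
        q=R.from_matrix(np.c_[x,y,[0,0,-1]]).as_quat();q=[q[3],q[0],q[1],q[2]]
        j=inverse_kinematics(list(pos),q)
        if j is not None and (best is None or abs(j[5])<best[0]): best=(abs(j[5]),q)
    return best[1]
P=lambda xy,z:[float(xy[0]),float(xy[1]),float(z)]
def st(): print('t %.1f'%telemetry.current_t(),np.round(telemetry.current_ee_pos(),4),'F',np.round(telemetry.current_wrist_force(),1),'open %.4f'%telemetry.current_opening(),'ff %.1f'%telemetry.current_finger_force())
E
python3 - <<'E'
from a import *
y=np.radians(11.8); h=np.array([.511,-.3045])
q=down(y,P(h,.2)); gripper_to(.05,20)
r.move_to(P(h,.15),q); print(np.round(telemetry.current_joints(),2))
r.move_l(P(h,.042),guard=12); st()
gripper_to(0,30); st()
p0=telemetry.current_ee_pos()
q2=down(YS,P(S(0,-.335),.042))
try: r.move_l(P(S(0,-.335),p0[2]),q2,vel=.08)
except Exception as e: print(e)
st(); print(r.move_l(P(S(0,-.24),p0[2]),vel=.08,guard=15)); st()
a=snap('top','t1'); cv2.imwrite('pics/t1c.png',cv2.resize(a[140:260,170:390],(770,420))[:,:,::-1])
E
```

```text
[-0.66  0.36  1.59 -0.    1.19 -0.86]
t 5.4 [ 0.5114 -0.3053  0.0427] F [-0.4 -0.2 -0.2] open 0.0500 ff 0.0
t 6.1 [ 0.5113 -0.3046  0.0422] F [0.7 0.  1.8] open 0.0119 ff 30.0
t 6.4 [ 0.5204 -0.3004  0.0422] F [1.5 1.4 1.6] open 0.0120 ff 30.0
False
t 7.7 [ 0.5117 -0.2054  0.0421] F [0.  1.8 1.3] open 0.0127 ff 30.0
```

View pics/t1c.png

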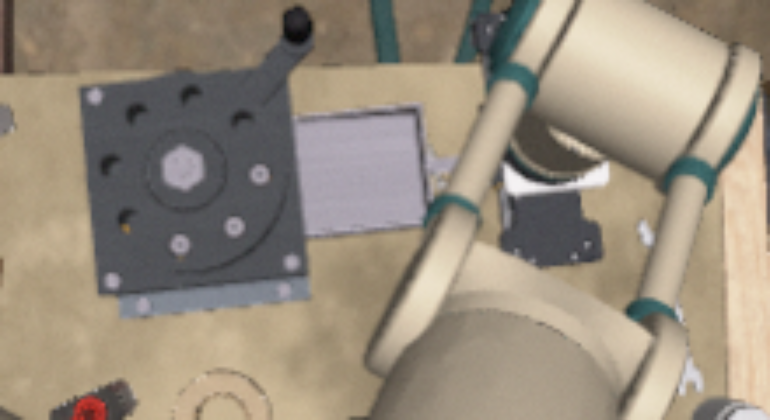

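The tray is entering the bay parallel to the stand, with its right rim corners at (418,105) and (430,228). I'll push on to the stop.

Run:
```python
from a import *
m=cast('top',[(170+418/3.5,140+105/3.5),(170+430/3.5,140+228/3.5)],.05); print('rim mid',m.mean(0)[:2],m[0]-m[1])
d=m.mean(0)[:2]-C; print('stand x,y',d[0]*np.cos(YS)+d[1]*np.sin(YS),-d[0]*np.sin(YS)+d[1]*np.cos(YS))
z=telemetry.current_ee_pos()[2]
print(r.move_l(P(S(0,-.158),z),vel=.05,guard=8)); st()
r.hold(.3);d=np.array(telemetry.current_ee_pos())[:2]-C; print('ys',-d[0]*np.sin(YS)+d[1]*np.cos(YS))
gripper_to(.045); st()
p=telemetry.current_ee_pos(); r.move_l(P(p,.2),vel=.15)
h=S(0.02,-.22); r.move_l(P(h,.33),vel=.2)
st()
```

```text
rim mid [ 0.50104154 -0.13753795] [0.0929192  0.00622024 0.        ]
stand x,y -0.004869428923102562 -0.17084641073715218
True
t 9.0 [ 0.506  -0.1359  0.0423] F [ 0.5 -2.4  1.5] open 0.0115 ff 30.0
ys -0.16971633241675765
t 10.0 [ 0.5059 -0.1367  0.0419] F [-0.3 -0.4 -0.2] open 0.0445 ff 0.0
t 12.1 [ 0.5293 -0.1839  0.3286] F [-0.7  1.  -1. ] open 0.0447 ff 0.0
```

```bash
cat >> a.py <<'E'
def quat(w):
    y=np.array([np.cos(w),np.sin(w),0]);x=np.array([-y[1],y[0],0])
    q=R.from_matrix(np.c_[x,y,[0,0,-1]]).as_quat();return [q[3],q[0],q[1],q[2]]
def knob(q,z,rad=.118):
    f=YS-np.pi/4+q; return P(C+rad*np.array([np.cos(f),np.sin(f)]),z)
def turn(qa,qb,extra=0.):
    "grip knob at lever angle qa, swing to qb (+extra push), let go, rise"
    w=lambda q:YS+np.pi/4+q
    cand=[]
    for k in (-1,0,1):
        J=[inverse_kinematics(knob(q,.211),quat(w(q)+k*np.pi)) for q in (qa,(qa+qb)/2,qb+extra)]
        if all(j is not None for j in J): cand.append((max(abs(j[5]) for j in J),k))
    k=min(cand)[1]; gripper_to(.05)
    r.move_to(knob(qa,.30),quat(w(qa)+k*np.pi))
    print('g',r.move_l(knob(qa,.211),vel=.12,guard=12)); gripper_to(0,15); st()
    n=max(2,int(np.ceil(abs(qb+extra-qa)/.14)))
    for q in np.linspace(qa,qb+extra,n+1)[1:]:
        if r.move_l(knob(q,.211),quat(w(q)+k*np.pi),vel=.08,guard=20): print('guard at',q); break
    st(); gripper_to(.05); r.move_l(P(telemetry.current_ee_pos(),.30),vel=.2)
E
python3 - <<'E'
from a import *
turn(0,np.radians(9.5)); st()
r.move_to(P([.42,.16],.33),down(np.radians(-3.7),P([.42,.16],.33)))
snap('top','t2'); print(marks('lever_knob','top'),knob(np.radians(9.5),.205)); print(marks('tray_handle','top'),S(0,-.169)); print(marks('punch_grip','top'))
im=cv2.imread('pics/t2.png')
cv2.imwrite('pics/t2c.png',cv2.resize(im[140:260,110:330],(770,420),interpolation=cv2.INTER_CUBIC))
E
```

```text
g False
t 14.5 [ 0.5816 -0.0429  0.2113] F [ 0.2 -0.2  1.3] open 0.0194 ff 15.0
t 15.1 [ 0.593  -0.0268  0.2112] F [-0.8  0.5  2.8] open 0.0196 ff 15.0
t 16.3 [ 0.5925 -0.0269  0.2993] F [-0.5  0.1  0.1] open 0.0498 ff 0.0
[(array([ 0.5895, -0.027 ,  0.2049]), 0.66)] [0.5928675591864654, -0.026966887058543818, 0.205]
[(array([ 0.5049, -0.1366,  0.0353]), 0.6), (array([ 0.4982, -0.0136,  0.0044]), 0.23)] [ 0.50573546 -0.13528236]
[]
```

View pics/t2c.png

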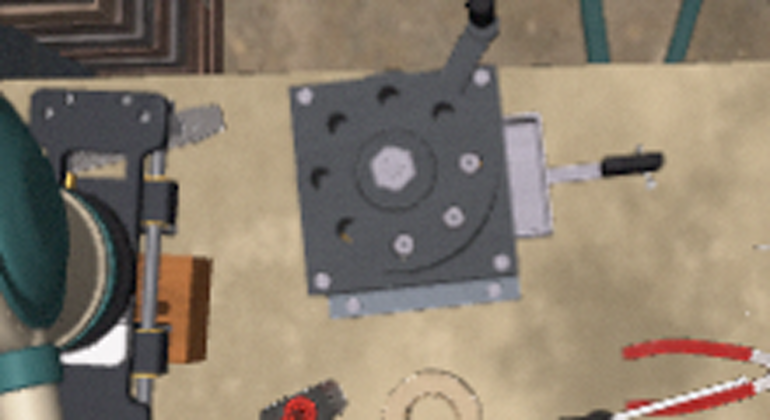

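Pin A sits near its target over the drop hole at (470,162), and the tray is in the stand with its handle at (632,162). Now I'll pick up the punch, centring it with a first squeeze along y.

Run:
```python
from a import *
np.set_printoptions(precision=4,suppress=True)
print('pinA',cast('top',[(110+470.5/3.5-.5,140+162.5/3.5-.5)],.177),S(0,-.05))
b=np.array([.405,.2453]); y=np.radians(-3.7)
gripper_to(.045,10)
r.move_to(P(b,.20),down(y+np.pi/2,P(b,.2))); print(r.move_l(P(b,.109),vel=.1,guard=8)); st()
gripper_to(0,6); st(); gripper_to(.045); st()
r.move_l(P(b,.18),vel=.15)
r.move_to(P(b,.18),down(y,P(b,.18))); print(r.move_l(P(b,.109),vel=.1,guard=8))
gripper_to(0,6); st(); gripper_to(0,45); st()
print(list(telemetry.current_tool_rot()))
```

```text
pinA [[ 0.4952 -0.017   0.177 ]] [ 0.4956 -0.0167]
False
t 20.5 [0.4055 0.2455 0.1095] F [ 0.4  0.5 -1. ] open 0.0450 ff 0.0
t 21.0 [0.4052 0.2455 0.1093] F [ 0.1 -0.2  1.6] open 0.0176 ff 6.0
t 21.6 [0.405  0.2453 0.109 ] F [ 0.1 -0.2 -0.8] open 0.0452 ff 0.0
False
t 25.1 [0.4053 0.2454 0.1093] F [ 0.  -0.5  1.8] open 0.0177 ff 6.0
t 25.3 [0.4053 0.2454 0.1093] F [-0.4 -0.9  3.2] open 0.0176 ff 45.0
[np.float64(0.00014601646686404426), np.float64(0.7295632166503744), np.float64(0.6839132874802791), np.float64(0.00032679942946817875)]
```

```bash
cat >> a.py <<'E'
B=np.array([.405,.2453]); WB=np.radians(-3.7); DH=S(0,-.05)
def drive():
    "punch in hand, above drop hole at TCP z .30"
    print('drive')
    for z in (.284,.270,.255,.245,.236,.229):
        g=r.move_l(P(DH,z),vel=.04,guard=28)
        print(g,'z %.4f'%telemetry.current_ee_pos()[2],np.round(telemetry.current_wrist_force(),1),'%.4f'%telemetry.current_opening())
        if g: break
    return g
E
python3 - <<'E'
from a import *
q=list(map(float,telemetry.current_tool_rot()))
r.move_l(P(B,.22),vel=.15); st()
r.move_l(P(B,.33),vel=.2)
r.move_l(P(DH,.33),vel=.2); st()
snap('side','s1');a=cv2.imread('pics/s1.png')
cv2.imwrite('pics/s1c.png',cv2.resize(a[110:290,170:350],(600,600),interpolation=cv2.INTER_CUBIC))
print(marks('punch_grip','side'),marks('punch_tip','side'),marks('tray_handle','side'),DH)
print(proj('side',[P(DH,.33-.101)]))
snap('top','x');print(marks('tray_handle','top'))
E
```

```text
t 26.2 [0.4041 0.2449 0.2189] F [-0.2 -0.4 -1.5] open 0.0171 ff 45.0
t 28.4 [ 0.4952 -0.0159  0.33  ] F [-0.2 -0.6 -1.8] open 0.0174 ff 45.0
[(array([ 0.492 , -0.0137,  0.3251]), 0.45)] [(array([ 0.4965, -0.0126,  0.2342]), 0.76)] [(array([ 0.5034, -0.1746,  0.0361]), 0.71)] [ 0.49557085 -0.01671726]
[[259.92963313 161.06477728]]
[(array([ 0.5056, -0.1705,  0.0371]), 0.55)]
```

View pics/s1c.png

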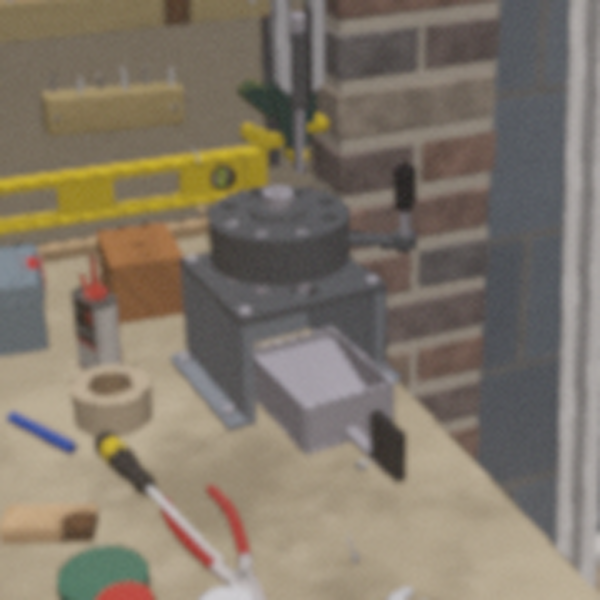

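The side view shows the tray knocked outward, clear of the stop: its handle is at crop (388,445) and its mark is 38 mm out. The punch goes back first, then I reseat the tray.

```bash
cat >> a.py <<'E'
def put_punch():
    r.move_l(P(B,.33),vel=.2); r.hold(.3); r.move_l(P(B,.185),vel=.15); r.hold(.3)
    g=r.move_l(P(B,.111),vel=.05,guard=8); st(); print('put guard',g)
    if not g or telemetry.current_ee_pos()[2]<.118:
        gripper_to(.045); r.move_l(P(B,.20),vel=.2); return True
    return False
def get_punch():
    gripper_to(.045,10); q=down(WB,P(B,.2)); r.move_to(P(B,.2),q); r.move_l(P(B,.109),vel=.12,guard=8)
    gripper_to(0,10); gripper_to(0,45); st(); r.move_l(P(B,.2),vel=.15); r.move_l(P(B,.33),vel=.2); st()
    r.move_l(P(DH,.33),vel=.2); r.move_l(P(DH,.30),vel=.1)
E
python3 - <<'E'
from a import *
np.set_printoptions(precision=4,suppress=True)
r.move_l(P(B,.33),vel=.2)
print(put_punch())
for c in ('top','side'): 
    snap(c,'k_'+c); print(marks('tray_handle',c),marks('tray_floor',c),marks('punch_grip',c))
a=cv2.imread('pics/k_top.png')
cv2.imwrite('pics/k1.png',np.hstack([cv2.resize(a[160:220,240:330],(540,360),interpolation=cv2.INTER_CUBIC),cv2.resize(cv2.imread('pics/k_side.png')[130:190,170:210],(240,360),interpolation=cv2.INTER_CUBIC)]))
E
```

```text
t 33.8 [0.4052 0.2454 0.1113] F [ 1.   0.4 -1.9] open 0.0173 ff 45.0
put guard False
True
[(array([ 0.5097, -0.1738,  0.0377]), 0.88)] [(array([ 0.495 , -0.0508,  0.0054]), 0.73)] [(array([ 0.3486, -0.2147,  0.0012]), 0.71), (array([0.4028, 0.2468, 0.0984]), 0.39), (array([ 0.4973, -0.0177,  0.1163]), 0.31)]
[(array([ 0.5062, -0.1741,  0.0375]), 0.59)] [(array([ 0.4946, -0.0545,  0.0038]), 0.91)] [(array([0.4049, 0.2473, 0.1045]), 0.59)]
```

View pics/k1.png

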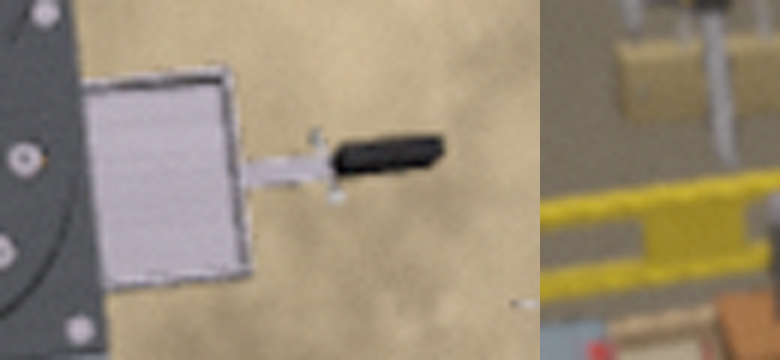

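The tray stands about 38 mm out and still parallel to the stand, with its handle at crop (335,160)-(442,148). I'll grip the handle again and push it to the stop.

```bash
cat >> a.py <<'E'
def seat(h,yaw):
    gripper_to(.05,30); q=down(yaw,P(h,.2)); c=telemetry.current_ee_pos()
    r.move_l(P(c,.33),vel=.2); r.move_to(P(h,.33),q); r.move_l(P(h,.042),vel=.15,guard=12); gripper_to(0,30); st()
    z=telemetry.current_ee_pos()[2]; q2=q
    print(r.move_l(P(S(0,-.158),z),vel=.05,guard=8)); r.hold(.3); st()
    d=np.array(telemetry.current_ee_pos())[:2]-C; print('ys',-d[0]*np.sin(YS)+d[1]*np.cos(YS))
    gripper_to(.05); r.move_l(P(telemetry.current_ee_pos(),.2),vel=.2); r.move_l(P(S(0,-.19),.33),vel=.2)
E
python3 - <<'E'
from a import *
e=cast('top',[(240+335/6-.5,160+160/6-.5),(240+442/6-.5,160+148/6-.5)],.058); print(e)
h=np.array([.5085,-.1735])
seat(h,YS)
get_punch()
for c in ('top','side'): 
    snap(c,'k_'+c); print(marks('tray_handle',c),S(0,-.169))
E
```

```text
[[ 0.50354365 -0.14784893  0.058     ]
 [ 0.50775027 -0.19465539  0.058     ]]
t 40.9 [ 0.5084 -0.1735  0.042 ] F [-0.7 -0.4  0.6] open 0.0115 ff 30.0
True
t 41.9 [ 0.5057 -0.1361  0.0419] F [1.5 2.2 6.2] open 0.0119 ff 30.0
ys -0.16984399860060145
t 48.0 [0.4053 0.2454 0.1093] F [-1.  -0.7  3.9] open 0.0176 ff 45.0
t 49.6 [0.4042 0.245  0.3283] F [-0.8  0.6 -1.9] open 0.0175 ff 45.0
[(array([ 0.5077, -0.1367,  0.0345]), 0.41)] [ 0.50573546 -0.13528236]
[(array([ 0.5029, -0.1416,  0.0346]), 0.89)] [ 0.50573546 -0.13528236]
```

Run:
```python
from a import *
st();g=drive(); r.move_l(P(DH,.33),vel=.15); st()
snap('side','s2');a=cv2.imread('pics/s2.png')
cv2.imwrite('pics/s2c.png',cv2.resize(a[110:260,200:320],(480,600),interpolation=cv2.INTER_CUBIC))
print(marks('pin0_mid','side'),marks('pin1_mid','side'),marks('pin2_mid','side'),marks('pin3_mid','side'),marks('tray_handle','side'),marks('punch_tip','side'))
```

```text
t 51.8 [ 0.496  -0.0167  0.3008] F [-0.6 -1.  -1.8] open 0.0174 ff 45.0
drive
False z 0.2838 [-0.3  0.1 -2.5] 0.0175
False z 0.2709 [ 0.  -0.3  5.1] 0.0177
False z 0.2565 [-0.9  0.3  7.7] 0.0178
False z 0.2462 [-0.9  0.8  7. ] 0.0170
False z 0.2363 [1.  0.8 2.6] 0.0176
False z 0.2276 [ 0.5 -0.3 -1.4] 0.0172
t 55.3 [ 0.495  -0.0167  0.3291] F [-0.2 -0.3 -2. ] open 0.0174 ff 45.0
[(array([ 0.5008, -0.0466,  0.0401]), 0.4)] [] [] [] [(array([ 0.5052, -0.1404,  0.0382]), 0.87), (array([ 0.4922, -0.0156,  0.2298]), 0.54), (array([0.4907, 0.0316, 0.1734]), 0.45)] [(array([ 0.4966, -0.0124,  0.2294]), 0.77)]
```

View pics/s2c.png

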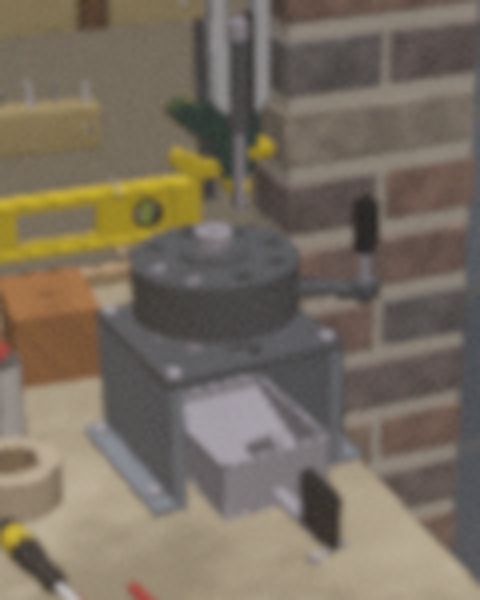

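Pin A is out and shows in the tray at crop (262,443). The tray is still seated. On to the next pin.

```bash
cat >> a.py <<'E'
def tray_ok():
    ds=[]
    for c in ('top','side'):
        snap(c,'k_'+c); m=models.mark_of('tray_handle',c)
        if m and m[0]['score']>.35: ds.append(np.linalg.norm(np.array(m[0]['at'])[:2]-S(0,-.169)))
    print('tray off',np.round(ds,4)); return len(ds)>0 and max(ds)<.014
def cycle(qa,qb):
    assert put_punch()
    r.move_l(P(B,.33),vel=.25); turn(qa,qb)
    print(marks('lever_knob','top') if snap('top','kt') is not None else 0,knob(qb,.205))
    get_punch()
    if tray_ok(): return drive()
    print('TRAY MOVED'); return None
E
python3 - <<'E'
from a import *
g=cycle(np.radians(9.5),np.radians(54.5))
if g is not None: r.move_l(P(DH,.33),vel=.15)
st(); tray_ok(); print(marks('punch_tip','side'))
a=np.hstack([cv2.imread('pics/k_side.png')[110:260,200:320],cv2.imread('pics/k_top.png')[140:260,180:300][:, :].copy() if 0 else cv2.imread('pics/k_top.png')[120:270,190:310]])
cv2.imwrite('pics/s3c.png',cv2.resize(a,(800,500),interpolation=cv2.INTER_CUBIC))
E
```

```text
t 60.5 [0.4052 0.2454 0.1113] F [ 0.   0.5 -2.7] open 0.0175 ff 45.0
put guard False
g False
t 65.7 [ 0.593  -0.027   0.2113] F [-0.5 -0.2  1. ] open 0.0200 ff 15.0
t 67.7 [0.6054 0.0625 0.2112] F [-1.5  1.   5.2] open 0.0197 ff 15.0
[(array([0.6075, 0.0602, 0.2071]), 0.77), (array([ 0.3466, -0.2141,  0.0037]), 0.57)] [0.6055928130131785, 0.06244540668545286, 0.205]
t 73.0 [0.4053 0.2454 0.1093] F [ 0.  -1.   3.5] open 0.0178 ff 45.0
t 74.6 [0.4042 0.245  0.3283] F [-0.7 -0.8 -1.5] open 0.0174 ff 45.0
tray off [0.2271 0.0066]
TRAY MOVED
t 76.8 [ 0.496  -0.0167  0.3008] F [ 0.6 -0.1 -1.4] open 0.0172 ff 45.0
tray off [0.0015 0.0035]
[(array([ 0.4949, -0.0163,  0.2039]), 0.7), (array([ 0.5026, -0.1404,  0.0356]), 0.17)]
```

View pics/s3c.png

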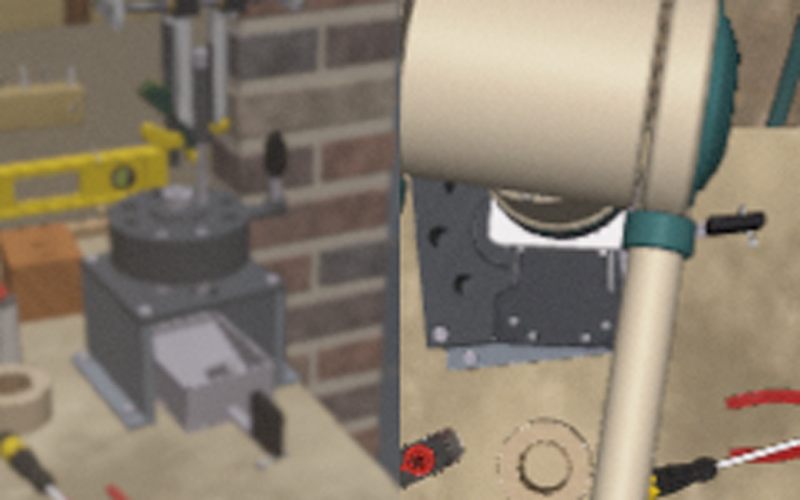

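The tray is still in place; the 0.227 reading was a network outlier, since all the others are within 7 mm. The punch is poised over pin B, so I'll drive it.

```bash
sed -i 's/return len(ds)>0 and max(ds)<.014/ds=[d for d in ds if d<.1]; return len(ds)>0 and max(ds)<.014/' a.py
python3 - <<'E'
from a import *
g=drive(); r.move_l(P(DH,.33),vel=.15); st(); tray_ok()
if g==False: 
    g=cycle(np.radians(54.5),np.radians(99.5))
    if g is not None: r.move_l(P(DH,.33),vel=.15)
    st(); tray_ok()
    a=np.hstack([cv2.imread('pics/k_side.png')[110:260,200:320],cv2.imread('pics/kt.png')[120:270,190:310]])
    cv2.imwrite('pics/s4c.png',cv2.resize(a,(800,500),interpolation=cv2.INTER_CUBIC))
E
```

```text
drive
False z 0.2838 [-0.2 -0.6 -0.6] 0.0174
False z 0.2709 [ 0.3 -0.7  6.2] 0.0177
False z 0.2565 [-1.1  0.1  9.3] 0.0175
False z 0.2462 [-1.2  0.   7.2] 0.0173
False z 0.2363 [1.1 0.4 2.7] 0.0177
False z 0.2276 [-0.1  0.  -1.6] 0.0175
t 80.5 [ 0.495  -0.0166  0.3291] F [ 0.1 -0.3 -2.5] open 0.0174 ff 45.0
tray off [0.0049 0.0016]
t 85.6 [0.4052 0.2454 0.1113] F [ 0.  -0.8 -1.8] open 0.0170 ff 45.0
put guard False
g False
t 90.3 [0.6057 0.0625 0.2112] F [-0.4 -0.4  1.6] open 0.0198 ff 15.0
t 92.4 [0.5514 0.1343 0.2112] F [-2.1 -1.4  6.3] open 0.0198 ff 15.0
[(array([0.5462, 0.1339, 0.2063]), 0.56)] [0.5513668870585439, 0.13466755918646534, 0.205]
t 96.6 [0.4052 0.2454 0.1093] F [-0.6 -0.6  3.7] open 0.0176 ff 45.0
t 98.1 [0.4043 0.245  0.3283] F [ 0.4  0.6 -2.3] open 0.0172 ff 45.0
tray off [0.0021 0.0061]
drive
False z 0.2837 [ 0.2 -1.  -1.6] 0.0174
False z 0.2710 [0.2 0.1 6.5] 0.0174
False z 0.2565 [-1.5  0.7  8.2] 0.0175
False z 0.2464 [-1.1  0.3  8.1] 0.0175
False z 0.2364 [1.3 1.  2.6] 0.0174
False z 0.2276 [ 0.3 -0.6 -0.9] 0.0172
t 103.8 [ 0.495  -0.0166  0.3291] F [-0.3 -0.5 -1.3] open 0.0173 ff 45.0
tray off [0.0013 0.0066]
```

View pics/s4c.png

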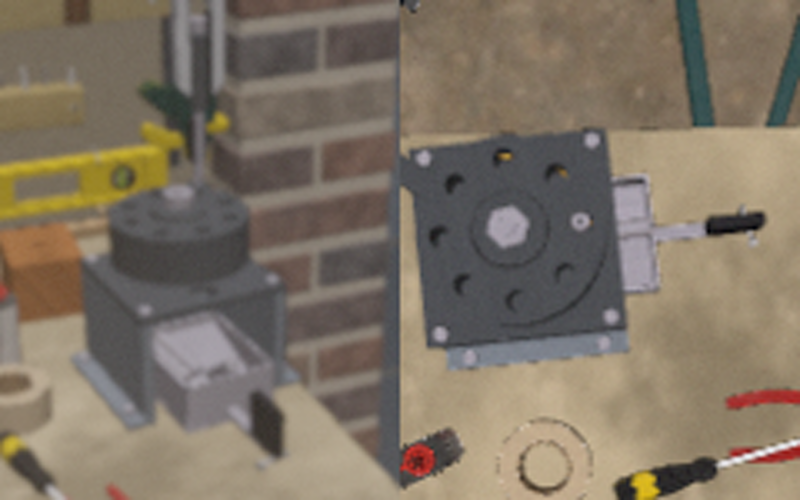

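All three drives ran through at the expected pin forces, and pins show in the tray at left (200,370). Next, the punch back in its block and the lever to parking.

Run:
```python
from a import *
assert put_punch(); r.move_l(P(B,.33),vel=.25)
turn(np.radians(99.5),0,-.02)
r.move_l(P(S(.08,-.2),.33),vel=.2)
r.move_to(P([.30,-.40],.33),down(YS,P([.3,-.4],.33))); st(); tray_ok(); print(marks('lever_knob','top'),knob(0,.205),marks('punch_grip','top'),marks('tray_handle','top'),marks('tray_handle','side'))
a=cv2.imread('pics/k_top.png')[140:260,110:310]
cv2.imwrite('pics/s5c.png',cv2.resize(a,(800,480),interpolation=cv2.INTER_CUBIC))
```

```text
t 108.9 [0.4053 0.2454 0.1113] F [ 0.8 -0.1 -1.4] open 0.0171 ff 45.0
put guard False
g False
t 113.3 [0.5515 0.1346 0.2112] F [ 0.3 -0.4  1.9] open 0.0197 ff 15.0
t 117.9 [ 0.5818 -0.0433  0.2112] F [7.5 1.  2.1] open 0.0199 ff 15.0
t 122.5 [ 0.3003 -0.3998  0.33  ] F [0.6 0.6 0.1] open 0.0500 ff 0.0
tray off [0.0043 0.0057]
[(array([ 0.5807, -0.0451,  0.2037]), 0.83)] [0.581560725308375, -0.04290658831184361, 0.205] [(array([0.4058, 0.249 , 0.0993]), 0.44)] [(array([ 0.5017, -0.1339,  0.0386]), 0.69)] [(array([ 0.5021, -0.1397,  0.0355]), 0.66)]
```

View pics/s5c.png

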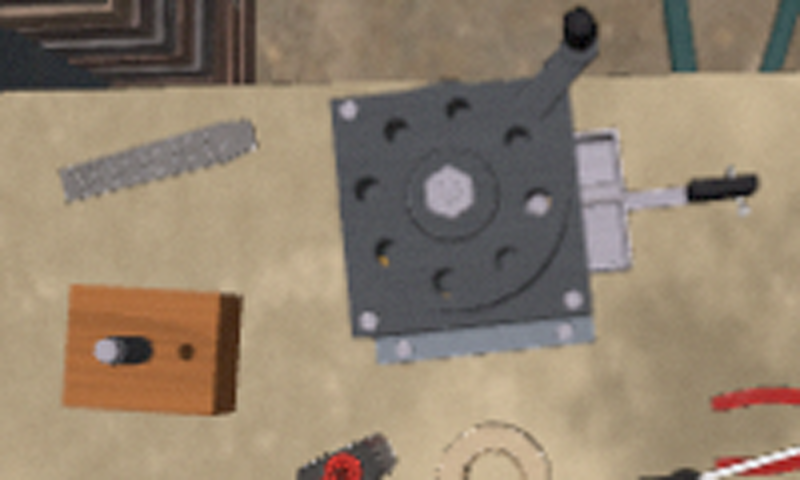

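The lever is parked with its knob at (580,28), the punch stands in its block at (105,350), and all the flange holes are empty: (537,203) is see-through to the tray. Last step: draw the tray out.

Run:
```python
from a import *
h=S(0,-.1695); gripper_to(.05,35); q=down(YS,P(h,.2))
r.move_to(P(h,.33),q); r.move_l(P(h,.042),vel=.15,guard=12); st(); gripper_to(0,35); st()
z=telemetry.current_ee_pos()[2]
print(r.move_l(P(S(0,-.34),z),vel=.06,guard=20)); r.hold(.3); st()
gripper_to(.05); st(); c=telemetry.current_ee_pos()
r.move_l(P(c,.25),vel=.15); r.move_to(P([.25,-.45],.33),down(YS,P([.25,-.45],.33))); st()
snap('top','k_top');snap('side','k_side')
for c in('top','side'):
    print(marks('tray_handle',c),marks('tray_floor',c))
print(S(0,-.34))
a=np.hstack([cv2.resize(cv2.imread('pics/k_top.png')[140:240,200:360],(480,300),interpolation=cv2.INTER_CUBIC),cv2.resize(cv2.imread('pics/k_side.png')[150:290,180:330],(320,300),interpolation=cv2.INTER_CUBIC)])
cv2.imwrite('pics/s6c.png',a)
```

```text
t 126.4 [ 0.5063 -0.136   0.0426] F [ 0.  -0.8 -1.2] open 0.0497 ff 0.0
t 127.1 [ 0.5058 -0.1358  0.042 ] F [-0.8 -0.1  0.1] open 0.0121 ff 35.0
False
t 130.4 [ 0.5203 -0.3056  0.042 ] F [0.  5.2 0.8] open 0.0119 ff 35.0
t 131.2 [ 0.5204 -0.3057  0.0421] F [ 0.4 -0.3 -0.7] open 0.0500 ff 0.0
t 133.9 [ 0.2507 -0.4496  0.3295] F [ 0.  -0.  -1.4] open 0.0499 ff 0.0
[(array([ 0.5219, -0.3034,  0.0354]), 0.74)] [(array([ 0.5804, -0.0413,  0.2042]), 0.66), (array([ 0.5097, -0.1829,  0.0045]), 0.64)]
[(array([ 0.5168, -0.3069,  0.037 ]), 0.69), (array([ 0.479 , -0.166 ,  0.0323]), 0.23)] [(array([ 0.5097, -0.1805,  0.0064]), 0.68)]
[ 0.52034175 -0.3056574 ]
```

View pics/s6c.png

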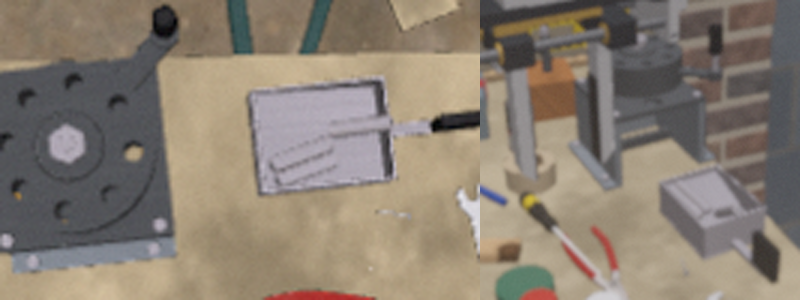

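The tray is out of the stand and flat on the bench with three pins in it: one at (360,128) and two side by side at (303,160). Handing in.

Run:
```python
from a import *
print(r.sign_off())
```

```text
the job is handed in; nothing more can be done
None
```

The job is done and handed in at about 134 s: all three pins are in the tray, the tray is wholly out of the stand and flat on the bench, the punch is back in its block, and the lever is at its parking stop (the tray was knocked about 38 mm out before the first pin, so I pushed it back to the stop bar before punching).

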